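# Build up a grooving tool set on the setting stand

### The job

Build up the grooving tool set on the post of the square stand, from the bottom: the lowest of the three steel rings, then the cutter with its hub up, then the tallest ring, and the clamping cap centred on top with its knob up. Put the ring that is left over, the middle-height one, away on the post of the round stand. Lower every part gently until it sits flat before letting go of it; do not let it drop.

Things in the scene. Friction and masses are not known exactly. Their poses are not given: they have to be found in the camera images.
- low_ring_center (a point): Loose plain steel spacer ring, outer diameter 46 mm, bore 30 mm, 12 mm high (the lowest of the three rings), lying flat on the bench. The point is at the ring's centre, half-way up, 6 mm above its underside; z is the ring's axis, up.
- mid_ring_center (a point): Loose plain steel spacer ring, outer diameter 46 mm, bore 30 mm, 28 mm high (the middle-height one of the three rings), lying flat on the bench. The point is at the ring's centre, half-way up, 14 mm above its underside; z is the ring's axis, up.
- tall_ring_center (a point): Loose plain steel spacer ring, outer diameter 46 mm, bore 30 mm, 45 mm high (the tallest of the three rings), lying flat on the bench. The point is at the ring's centre, half-way up, 22.5 mm above its underside; z is the ring's axis, up.
- cutter_hub (a point): Loose grooving cutter lying flat, hub up: a dark steel toothed disc of 100 mm diameter (106 mm over the teeth) and 8 mm thick, with a plain round aluminium hub of 46 mm diameter rising 26 mm above the disc, 34 mm high in all; a 30 mm bore runs right through. Grip it by the hub, with the fingertips above the disc. The point is on the axis in the hub, 29 mm above the cutter's underside and 5 mm below the top of the hub; z is the axis, up.
- cap_knob (a point): Loose clamping cap lying flat, knob up: a dark steel disc of 60 mm diameter and 8 mm thick, solid below (no bore), with a knurled round steel knob of 30 mm diameter rising 28 mm above the disc, 36 mm high in all. Grip it by the knob, with the fingertips above the disc. The point is on the axis in the knob, 30 mm above the cap's underside and 6 mm below the top of the knob; z is the axis, up.
- stand: Square stand, fixed to the bench: a dark steel base plate 90 x 90 mm and 12 mm thick with the taller post in its middle, a round steel post of 22 mm diameter that rises 60 mm above the plate (tip 72 mm above the bench), its last 9 mm tapering to 8 mm diameter. Origin at the centre of the underside of the plate, on the bench, on the post's axis; z up, x and y along the plate's edges.
- park: Round stand, fixed to the bench: a round aluminium base plate of 84 mm diameter and 12 mm thick with the shorter post in its middle, a round steel post of 22 mm diameter that rises 34 mm above the plate (tip 46 mm above the bench), its last 9 mm tapering to 8 mm diameter. Origin at the centre of the underside of the plate, on the bench, on the post's axis; z up.
Not all that is in view belongs to the job. Leave any green or purple look-alike of the part that bears cutter_hub alone.

How it is judged:
By the outcome, as a careful person would: the job done as asked, in the order asked, and still so for the second after the job is handed in, with the robot touching nothing.
It also fails if it takes over 131 s, if anything falls off the work surface, if the arm or the gripper's body presses on something with over 40 N, if the wrist force passes 120 N, or if a joint passes its speed limit or range.

### The arm

A 6-joint arm with a two-finger parallel gripper is mounted at the origin on the work surface. World frame = base frame: x ahead of the robot, y to its left, z up, the work surface at z = 0. Lengths are in m, angles in rad, forces in N, time in s.
With the tool pointing down it reaches from about 0.3 to 0.75 m from the base axis. Payload 8.5 kg.
Tool frame: the origin (TCP) lies on the mounting face of the last link; the fingertips stand 166 mm ahead of it and the grasp point (between the pads) lies 147 mm ahead of it; z points along the fingers, y is the direction in which the jaws open and shut (so a half turn about z gives the same grasp; the last joint's range is limited). The gripper opens to 88 mm and grips with 3 to 60 N. Pads are 18 mm wide; open, the fingers measure 123 mm over their backs; the gripper's body (75 mm by 187 mm) begins 45 mm behind the grasp point.
Start: joints at [-1.457, 0.381, 1.297, -0, 1.464, -0.215], TCP at [0.178, -0.521, 0.405] pointing down, gripper open.
Joint ranges: [-3.11, 3.11], [-0.89, 2.33], [0.22, 2.48], [-1.42, 4.56], [0.17, 2.85], [-2.88, 2.88]. Speed limits (rad/s): [2.39, 2.39, 3.14, 3.14, 3.14, 3.14].

### API

Orientations are given as a unit quaternion [x, y, z, w].
In Python, from cell import ctrl gives the robot as it stands.
- The arm moves only by the tool jog_arm, never from a script. Its arguments are lists of equal length, an entry for each row: "claw": the finger opening in mm, from 0 to 88.1; "offset": the shift along the tool's x, y, z in units of 60 mm (1.0 is 60 mm), a list of three; "yaw": the turn about the tool's z in units of 10 degrees (1.0 is 10 degrees). In form: {"claw": [claw, ...], "offset": [[tx, ty, tz], ...], "yaw": [yaw, ...]}. A call has 1 to 10 rows; each row shifts and turns the commanded pose from where the row before left it, along the tool's axes as they then stand; what a row does not reach is not made up. A row lasts 1/8 s, in which the tool goes at most 62.5 mm and 10.7 degrees, less where a joint would pass 70% of its speed; a pose out of reach is approached as far as the arm can. A call is refused whole if a number of a shift passes 1 or a number of a turn 1, either way. A call with a gripper value outside its range is refused whole. The fingers move at their own pace and stop on an object; "newtons" is the grip in N (left out, the last holds). Time passes only in rows, so rows that do not move let the fingers close. It gives the time, the measured TCP pose, the force and the opening at its end, in the units of the state.
- ctrl.read_state(): the state, without advancing time (a new reading comes with each control period).
- ctrl.grab_frame(name): name is "side" or "top"; returns a dict with "frame" (400x640x3 uint8, red, green, blue), "fovy" (degrees; the focal length in pixels is half the picture's height over the tangent of half this angle, whatever the lens; pixels are square), "cx", "cy" (the principal point, pixels), "xyz" and "rotation" of the camera in the world. Camera axes: x right, y up, looking along -z (the intrinsics and any distortion apply to the point x, -y, -z); pixel columns grow to the right and rows downward; lengths in m; the calibration is good to about 2 mm. A picture is of the moment at which its call begins. There is no depth.
- ctrl.hand_in(): hands the job in, once; it reports no verdict.
The state is a dict: "t": time; "joint_pos": joint angles; "dq": joint speeds; "joint_torque": joint torques, N m; "ee_pos": TCP position; "orientation": TCP orientation; "wrist_force": force on the tool from outside, world axes, zero at the start; "wrist_torque": the same for the moment, N m; "finger_gap": finger opening in m.
Only numpy, scipy, OpenCV 4.12 (cv2) and the standard library are available. Lean on these libraries where they do the work, as an engineer would, in place of code of your own. Each camera call takes 0.05 s, during which the arm holds its last target. There are 200 camera calls.

## Working session

There is one attempt and no reset: what is moved stays moved. The work goes in short steps, Python scripts to look and compute and a tool call to move; the robot and the scene stay as the last step left them, time stands still between calls to the robot, and variables do not carry over. Pictures are saved under pics/ and viewed, about 12 in all and at most 16, crops included, and the job is handed in when it is done.

Besides the shell and the picture viewer there is one more tool, called by a JSON object that holds its "name" and its "arguments". jog_arm: Moves the arm, as the interface text tells. Its arguments: {"type":"object","properties":{"claw":{"type":"array"},"offset":{"type":"array"},"yaw":{"type":"array"},"newtons":{"type":"number"}},"required":["claw","offset","yaw"]}

```bash
ls; mkdir -p pics
python3 - <<'E'
from cell import ctrl
import cv2
print(ctrl.read_state())
for n in("side","top"):
    f=ctrl.grab_frame(n); cv2.imwrite(f"pics/{n}0.png",f["frame"][:,:,::-1]); print({k:v for k,v in f.items() if k!="frame"})
E
```

```text
pics
{'t': 0.0, 'joint_pos': array([-1.45729919e+00,  3.81237646e-01,  1.29822942e+00, -5.33264477e-06,
        1.46360391e+00, -2.15312078e-01]), 'dq': array([-4.03072615e-04,  8.92050684e-04,  2.37217411e-04, -1.08179331e-05,
        5.92017977e-05, -1.02043536e-03]), 'joint_torque': array([ 2.65715978e-03, -4.37930596e+01, -2.24556273e+01,  7.15242187e-02,
        3.53211618e-02, -1.28256638e-04]), 'ee_pos': array([ 0.17759179, -0.52050986,  0.40412579]), 'orientation': array([ 9.86515659e-01,  1.63665233e-01,  3.49652450e-05, -7.38339303e-04]), 'wrist_force': array([-0.02585003,  0.10760803, -0.53946372]), 'wrist_torque': array([ 0.01160259,  0.02517796, -0.054543  ]), 'finger_gap': 0.08793418225957635}
{'fovy': 42.93838241316351, 'cx': 313.7292585053048, 'cy': 207.0191213956317, 'xyz': array([0.08458171, 0.71042459, 0.82091907]), 'rotation': array([-0.12394248,  0.39240868,  0.87402576, -0.25832666])}
{'fovy': 49.878411771567585, 'cx': 305.9104904882294, 'cy': 202.21086177906656, 'xyz': array([0.43105186, 0.01220009, 1.03238245]), 'rotation': array([ 0.05501017, -0.05424677, -0.69605245,  0.71382222])}
```

View pics/top0.png

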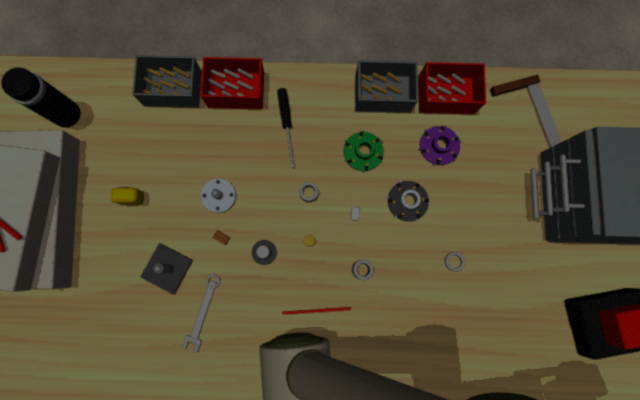

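View pics/side0.png

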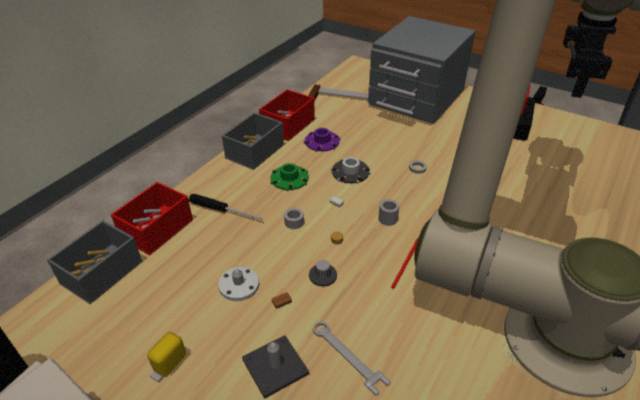

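The top view shows: square stand (167,268), round stand (218,195), cap (264,252), cutter (408,200), and rings at (309,191), (363,269) and (455,262). The side view shows them at square stand (275,362), round stand (238,283), cap (322,272), cutter (350,168), and rings (293,218), (388,211) and (418,166). The (455,262) ring is the flat one, (363,269) looks tallest and (309,191) the middle one.

```bash
cat > h.py <<'E'
import numpy as np, cv2
from cell import ctrl
from scipy.spatial.transform import Rotation as R
def ray(f,uv):
    F=200/np.tan(np.radians(f["fovy"]/2)); u,v=uv
    d=R.from_quat(f["rotation"]).apply([(u-f["cx"])/F,-(v-f["cy"])/F,-1]); return np.array(f["xyz"]),d
def plane(f,uv,z):
    o,d=ray(f,uv); return o+d*(z-o[2])/d[2]
def proj(f,p):
    F=200/np.tan(np.radians(f["fovy"]/2)); q=R.from_quat(f["rotation"]).inv().apply(np.array(p)-f["xyz"])
    return np.array([f["cx"]-F*q[0]/q[2], f["cy"]+F*q[1]/q[2]])
def tri(f,a,g,b):
    o,d=ray(f,a);p,e=ray(g,b); d=d/np.linalg.norm(d);e=e/np.linalg.norm(e)
    s=np.linalg.lstsq(np.c_[d,-e],p-o,rcond=None)[0]; A=o+s[0]*d;B=p+s[1]*e
    return (A+B)/2,np.linalg.norm(A-B)
E
python3 - <<'E'
from h import *
S={"top":dict(stand=(167,268),park=(218,195),cap=(264,252),A=(309,191),B=(363,269),C=(455,262),cut=(408,200)),
"side":dict(stand=(275,362),park=(238,283),cap=(322,272),A=(293,218),B=(388,211),C=(418,166),cut=(350,168))}
for n in S:
    f=ctrl.grab_frame(n); im=f["frame"][:,:,::-1].copy(); hsv=cv2.cvtColor(im,cv2.COLOR_BGR2HSV)
    m=(hsv[...,1]<70).astype(np.uint8)
    cs,_=cv2.findContours(m,cv2.RETR_EXTERNAL,cv2.CHAIN_APPROX_NONE)
    for k,p in S[n].items():
        c=[c for c in cs if len(c)>15 and cv2.pointPolygonTest(c,p,True)>-8]
        for x in c:
            e=cv2.fitEllipse(x); print(n,k,np.round(e[0],1),np.round(e[1],1),round(e[2]),len(x), np.round(plane(f,e[0],0.0),3))
    tiles=[cv2.resize(cv2.getRectSubPix(im,(60,60),(float(p[0]),float(p[1]))),(264,264),interpolation=cv2.INTER_CUBIC) for p in S[n].values()]
    tiles=[np.clip(t.astype(float)*1.6,0,255).astype(np.uint8) for t in tiles][:7]
    tiles=[cv2.resize(t,(198,264)) if 0 else cv2.resize(t,(200,200)) for t in tiles]+[np.zeros((200,200,3),np.uint8)]
    cv2.imwrite(f"pics/{n}1.png",np.vstack([np.hstack(tiles[:4]),np.hstack(tiles[4:])]))
E
```

```text
top stand [166.  268.3] [42.8 44.9] 44 129 [0.425 0.343 0.   ]
top park [217.7 195. ] [33.9 35.2] 73 99 [0.604 0.231 0.   ]
top cap [263.6 251.9] [23.4 23.7] 22 67 [0.469 0.113 0.   ]
top A [308.3 191.3] [18.5 19.2] 161 53 [0.619 0.01  0.   ]
top B [362.7 269.5] [19.3 20.7] 100 57 [ 0.434 -0.123  0.   ]
top C [454.6 261.2] [18.3 19.6] 119 55 [ 0.459 -0.342  0.   ]
top cut [407.8 200.6] [39.1 40.7] 123 124 [ 0.602 -0.232  0.   ]
side stand [274.6 365.9] [52.  58.7] 76 163 [0.427 0.338 0.   ]
side park [238.2 283.3] [33.  40.9] 77 107 [0.606 0.225 0.   ]
side cap [322.6 273. ] [24.6 25.5] 79 71 [0.473 0.106 0.   ]
side A [293.5 217.8] [19.2 20.8] 169 59 [ 0.625 -0.003  0.   ]
side B [388.4 211.6] [19.5 26.7] 6 69 [ 0.444 -0.144  0.   ]
side C [417.5 166. ] [12. 17.] 95 43 [ 0.462 -0.349  0.   ]
side cut [350.4 170. ] [24.7 36.4] 92 92 [ 0.605 -0.238  0.   ]
```

View pics/top1.png

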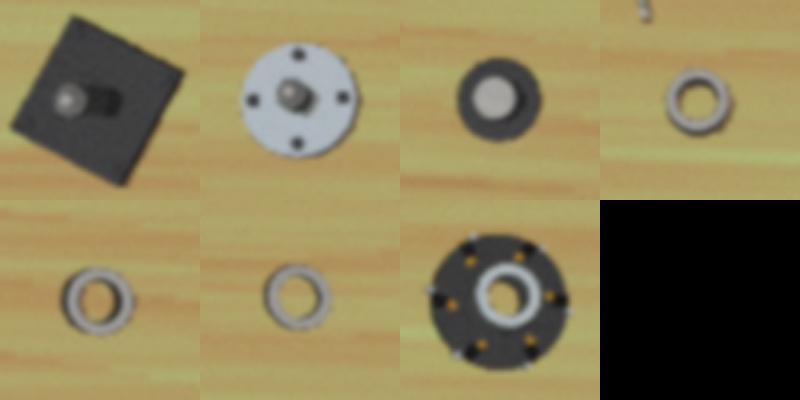

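View pics/side1.png

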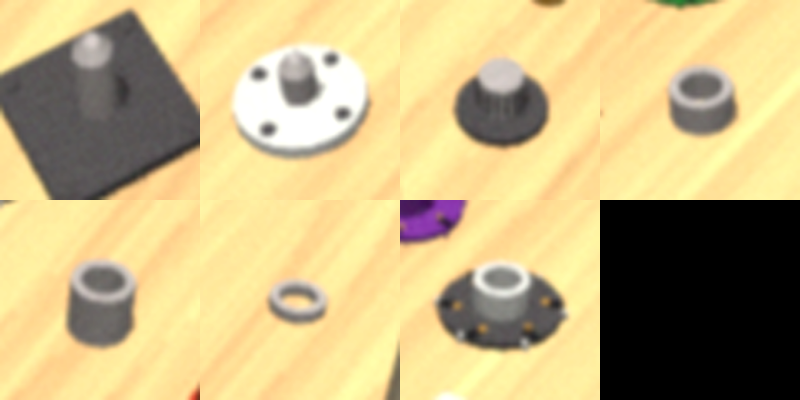

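The crops show clear top faces on every part, and they confirm the heights: A middle, B tallest, C lowest. Next step is triangulating the top-face centres and checking their heights.

Run:
```python
from h import *
t=ctrl.grab_frame("top"); s=ctrl.grab_frame("side")
D=dict(stand=((69,98),(93,38),(167,268),(275,362),.072),park=((93,93),(95,57),(218,195),(238,283),.046),cap=((94,97),(102,74),(264,252),(322,272),.036),
A=((97,101),(102,87),(309,191),(293,218),.028),B=((101,101),(103,83),(363,269),(388,211),.045),C=((98,98),(98,95),(455,262),(418,166),.012),cut=((108,95),(102,77),(408,200),(350,168),.034))
for k,(a,b,p,q,h) in D.items():
    a=np.array(p)+(np.array(a)-100)/3.333-.0; b=np.array(q)+(np.array(b)-100)/3.333
    X,r=tri(t,a,s,b); print(k,np.round(X*1e3,1),"gap",round(r*1e3,1),"want",h,"top",np.round(plane(t,a,h)*1e3,1)[:2],"side",np.round(plane(s,b,h)*1e3,1)[:2])
print("plates: stand",plane(t,(166.,268.3),.009)*1e3,plane(s,(274.6,365.9),.006)*1e3,"park",plane(t,(217.7,195),.011)*1e3,plane(s,(238.2,283.3),.006)*1e3,"cap",plane(t,(263.6,251.9),.008)*1e3)
```

```text
stand [426.1 338.2  71.3] gap 1.8 want 0.072 top [426.9 338.5] side [425.  338.2]
park [602.3 226.   44.7] gap 1.4 want 0.046 top [601.5 225.3] side [602.1 227. ]
cap [469.2 112.6  36.4] gap 1.6 want 0.036 top [469.9 113. ] side [468.7 112. ]
A [613.7  10.6  27.9] gap 0.6 want 0.028 top [613.9  10.7] side [613.3  10.6]
B [ 434.2 -119.4   41.2] gap 0.2 want 0.045 top [ 434.3 -118.8] side [ 432.4 -115.4]
C [ 458.2 -336.4   14.3] gap 0.2 want 0.012 top [ 458.1 -337.3] side [ 459.3 -339.3]
cut [ 601.1 -230.1   35.5] gap 0.8 want 0.034 top [ 601.7 -230.3] side [ 601.8 -232.1]
plates: stand [425.05336078 340.22482422   9.        ] [424.39072556 341.32289831   6.        ] park [602.47795803 228.22430575  11.        ] [602.40946539 228.26380557   6.        ] cap [469.17445288 112.48225478   8.        ]
```

Every triangulated height agrees with the given one to within 1–4 mm. First move: square the jaws to the world axes, then go above the low ring C (0.458, -0.337).

{"name": "jog_arm", "arguments": {"claw": [88, 88, 88, 88, 88, 88, 88, 88, 88, 88], "offset": [[0, 0, 0], [0, 0, 0], [0.58, -0.38, 0], [0.58, -0.38, 0], [0.58, -0.38, 0], [0.58, -0.38, 0], [0.58, -0.38, 0], [0.58, -0.38, 0], [0.58, -0.38, 0], [0.58, -0.38, 0]], "yaw": [0.942, 0.942, 0, 0, 0, 0, 0, 0, 0, 0], "newtons": 30}}

```text
t: 1.55
ee_pos: [0.4571, -0.3372, 0.4047]
orientation: [1.0, -0.0, -0.0, -0.0]
wrist_force: [-0.5, -0.2, 0.0]
finger_gap: 0.0877
```

{"name": "jog_arm", "arguments": {"claw": [88, 88, 88], "offset": [[0, 0, 0], [0, 0, 0], [0, 0, 0]], "yaw": [0, 0, 0]}}

```text
t: 1.92
ee_pos: [0.4552, -0.3388, 0.4048]
orientation: [1.0, -0.001, -0.0, 0.0]
wrist_force: [-1.2, 0.2, 0.7]
finger_gap: 0.088
```

{"name": "jog_arm", "arguments": {"claw": [88, 88, 88, 88, 88, 88, 88, 88, 88, 88], "offset": [[0.05, -0.02, 0.6], [0, 0, 0.6], [0, 0, 0.6], [0, 0, 0.6], [0, 0, 0.6], [0, 0, 0.4], [0, 0, 0.2], [0, 0, 0.15], [0, 0, 0.14], [0, 0, 0]], "yaw": [0, 0, 0, 0, 0, 0, 0, 0, 0, 0]}}

```text
t: 3.18
ee_pos: [0.459, -0.337, 0.1713]
orientation: [1.0, -0.0, -0.0, -0.0]
wrist_force: [-0.6, -0.5, -0.3]
finger_gap: 0.0882
```

{"name": "jog_arm", "arguments": {"claw": [60, 50, 40, 40, 40, 40, 40, 40], "offset": [[0, 0, 0], [0, 0, 0], [0, 0, 0], [0, 0, 0], [0, 0, 0], [0, 0, 0], [0, 0, 0], [0, 0, 0]], "yaw": [0, 0, 0, 0, 0, 0, 0, 0]}}

```text
t: 4.18
ee_pos: [0.459, -0.3369, 0.1714]
orientation: [1.0, -0.0, 0.0, 0.0]
wrist_force: [-1.0, 0.5, 1.9]
finger_gap: 0.0449
```

{"name": "jog_arm", "arguments": {"claw": [40, 40, 40, 40, 40, 40, 40, 40, 40, 40], "offset": [[0, 0, -0.2], [0, 0, -0.4], [0, 0, -0.6], [0, 0, -0.6], [0, 0, -0.6], [0, 0, -0.6], [-0.04, -0.8, 0], [-0.04, -0.8, 0], [-0.04, -0.8, 0], [-0.04, -0.8, 0]], "yaw": [0, 0, 0, 0, 0, 0, 0, 0, 0, 0]}}

```text
t: 5.42
ee_pos: [0.4489, -0.1433, 0.352]
orientation: [1.0, -0.0, 0.0, 0.0]
wrist_force: [0.4, -0.2, -0.6]
finger_gap: 0.0448
```

{"name": "jog_arm", "arguments": {"claw": [40, 40, 40, 40, 40, 40, 40, 40, 40, 40], "offset": [[-0.04, -0.8, 0], [-0.04, -0.8, 0], [-0.04, -0.8, 0], [-0.04, -0.8, 0], [-0.04, -0.8, 0], [-0.04, -0.8, 0], [-0.04, -0.8, 0], [-0.04, -0.8, 0], [-0.04, -0.6, 0], [0, -0.27, 0]], "yaw": [0, 0, 0, 0, 0, 0, 0, 0, 0, 0]}}

```text
t: 6.68
ee_pos: [0.4272, 0.2927, 0.3517]
orientation: [1.0, 0.001, 0.0, -0.0]
wrist_force: [0.1, 0.1, -1.8]
finger_gap: 0.0447
```

{"name": "jog_arm", "arguments": {"claw": [40, 40, 40, 40, 40], "offset": [[0, -0.4, 0], [0, -0.4, 0], [0, 0, 0], [0, 0, 0], [0, 0, 0]], "yaw": [0, 0, 0, 0, 0]}}

```text
t: 7.3
ee_pos: [0.428, 0.3384, 0.3515]
orientation: [1.0, -0.001, -0.0, 0.0]
wrist_force: [0.5, -0.3, 0.0]
finger_gap: 0.0449
```

Run:
```python
from h import *
for n,p in(("side",(275,320)),("top",(167,268))):
    f=ctrl.grab_frame(n); print(n,[np.round(proj(f,x),1) for x in ((.426,.339,.072),(.426,.339,.18))])
    cv2.imwrite(f"pics/{n}2.png",np.clip(cv2.resize(f["frame"][250-(50 if n=="top" else 0):400 ,100:400,::-1],None,fx=2.5,fy=2.5)*1.3,0,255).astype(np.uint8))
s=ctrl.read_state();print(s["ee_pos"],s["finger_gap"],s["joint_pos"])
```

```text
side [array([272.2, 343.4]), array([267.5, 304. ])]
top [array([157.4, 267.8]), array([138.7, 267.6])]
[0.42796208 0.3386595  0.35150882] 0.04475695902112212 [ 4.52445055e-01  4.17661156e-01  1.39951591e+00 -8.01574685e-05
  1.32434836e+00  2.02416826e+00]
```

View pics/side2.png

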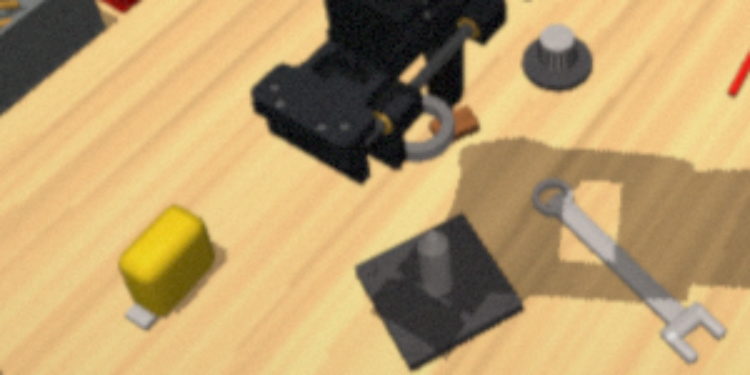

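The held ring shows at about (428,125) in the crop, next to its predicted (419,135), but it may be tilted. I'll zoom in.

Run:
```python
import cv2,numpy as np
a=cv2.imread("pics/side2.png"); 
f=a[70:200,330:530]
b=cv2.imread("pics/top2.png"); print(b.shape)
g=b[100:300,30:230]
cv2.imwrite("pics/z2.png",np.hstack([cv2.resize(f,(460,300)),cv2.resize(g,(300,300))]))
```

```text
(500, 750, 3)
```

View pics/z2.png

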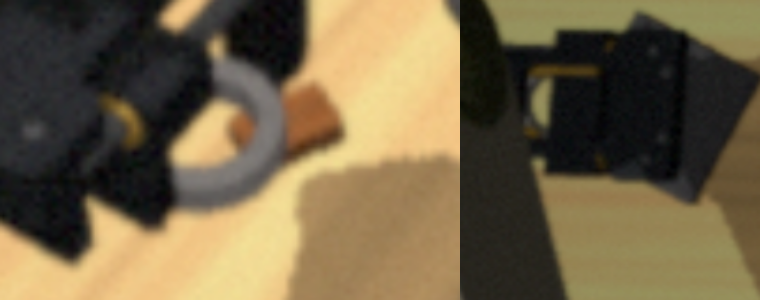

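The apparent height (26 px against 27 expected) shows the ring is flat and centred in the jaws. I'll lower it over the post.

{"name": "jog_arm", "arguments": {"claw": [40, 40, 40, 40, 40, 40, 40], "offset": [[-0.03, -0.01, 0.5], [0, 0, 0.5], [0, 0, 0.4], [0, 0, 0.2], [0, 0, 0.1], [0, 0, 0], [0, 0, 0]], "yaw": [0, 0, 0, 0, 0, 0, 0]}}

```text
t: 8.28
ee_pos: [0.4261, 0.34, 0.2501]
orientation: [1.0, 0.0, 0.001, -0.0]
wrist_force: [0.2, -0.8, -1.6]
finger_gap: 0.0448
```

{"name": "jog_arm", "arguments": {"claw": [40, 40, 40, 40, 40, 40], "offset": [[0, 0, 0.1], [0, 0, 0.1], [0, 0, 0.1], [0, 0, 0.1], [0, 0, 0], [0, 0, 0]], "yaw": [0, 0, 0, 0, 0, 0]}}

```text
t: 9.02
ee_pos: [0.4261, 0.3399, 0.2254]
orientation: [1.0, -0.0, 0.0, -0.0]
wrist_force: [-0.1, -0.2, 0.0]
finger_gap: 0.0446
```

{"name": "jog_arm", "arguments": {"claw": [40, 40, 40, 40, 40, 40, 40, 40], "offset": [[0, 0, 0.12], [0, 0, 0.12], [0, 0, 0.12], [0, 0, 0.12], [0, 0, 0.1], [0, 0, 0.06], [0, 0, 0], [0, 0, 0]], "yaw": [0, 0, 0, 0, 0, 0, 0, 0]}}

```text
t: 10.02
ee_pos: [0.4261, 0.3399, 0.1872]
orientation: [1.0, -0.0, 0.0, -0.0]
wrist_force: [-0.3, 0.8, -1.9]
finger_gap: 0.0452
```

{"name": "jog_arm", "arguments": {"claw": [40, 40, 40, 40], "offset": [[0, 0, 0.03], [0, 0, 0.02], [0, 0, 0], [0, 0, 0]], "yaw": [0, 0, 0, 0]}}

```text
t: 10.52
ee_pos: [0.426, 0.3399, 0.184]
orientation: [1.0, -0.0, 0.0, -0.0]
wrist_force: [0.8, -0.0, -0.2]
finger_gap: 0.0447
```

{"name": "jog_arm", "arguments": {"claw": [40, 40, 40, 40], "offset": [[0, 0, 0.015], [0, 0, 0.015], [0, 0, 0], [0, 0, 0]], "yaw": [0, 0, 0, 0]}}

```text
t: 11.02
ee_pos: [0.426, 0.3399, 0.1833]
orientation: [1.0, 0.0, 0.0, -0.0]
wrist_force: [-3.2, -1.3, 12.1]
finger_gap: 0.0446
```

Seated, with 12 N of contact. Now release, lift and travel to the cutter.

{"name": "jog_arm", "arguments": {"claw": [50, 60, 75, 88, 88, 88, 88, 88, 88, 88], "offset": [[0, 0, 0], [0, 0, 0], [0, 0, 0], [0, 0, 0], [0, 0, -0.2], [0, 0, -0.4], [0, 0, -0.6], [0, 0, -0.7], [0, 0, -0.7], [0, 0, -0.7]], "yaw": [0, 0, 0, 0, 0, 0, 0, 0, 0, 0]}}

```text
t: 12.28
ee_pos: [0.4256, 0.3397, 0.3825]
orientation: [1.0, -0.0, 0.0, -0.0]
wrist_force: [0.2, -0.6, -0.4]
finger_gap: 0.0879
```

{"name": "jog_arm", "arguments": {"claw": [88, 88, 88, 88, 88, 88, 88, 88, 88, 88], "offset": [[0.24, 0.8, 0], [0.24, 0.8, 0], [0.24, 0.8, 0], [0.24, 0.8, 0], [0.24, 0.8, 0], [0.24, 0.8, 0], [0.24, 0.8, 0], [0.24, 0.8, 0], [0.24, 0.8, 0], [0.24, 0.8, 0]], "yaw": [0, 0, 0, 0, 0, 0, 0, 0, 0, 0]}}

```text
t: 13.52
ee_pos: [0.57, -0.1416, 0.3811]
orientation: [1.0, -0.0, 0.0, 0.0]
wrist_force: [0.3, -0.4, 0.4]
finger_gap: 0.0882
```

{"name": "jog_arm", "arguments": {"claw": [88, 88, 88, 88, 88], "offset": [[0.24, 0.8, 0], [0.24, 0.7, 0], [0, 0, 0], [0, 0, 0], [0, 0, 0]], "yaw": [0, 0, 0, 0, 0]}}

```text
t: 14.15
ee_pos: [0.5986, -0.2289, 0.3808]
orientation: [1.0, 0.001, 0.0, 0.0]
wrist_force: [1.1, 0.0, 0.1]
finger_gap: 0.0877
```

Run:
```python
from h import *
f=ctrl.grab_frame("side"); s=ctrl.read_state();print(s["ee_pos"],s["finger_gap"])
im=f["frame"][:,:,::-1]
c=cv2.resize(im[310:400,220:330],None,fx=3.6,fy=3.6,interpolation=cv2.INTER_CUBIC); 
g=cv2.resize(im[80:210,290:420],(324,324))
cv2.imwrite("pics/s3.png",np.clip(np.hstack([c,g])*1.3,0,255).astype(np.uint8))
```

```text
[ 0.59864989 -0.22893472  0.38072841] 0.0879389563382705
```

View pics/s3.png

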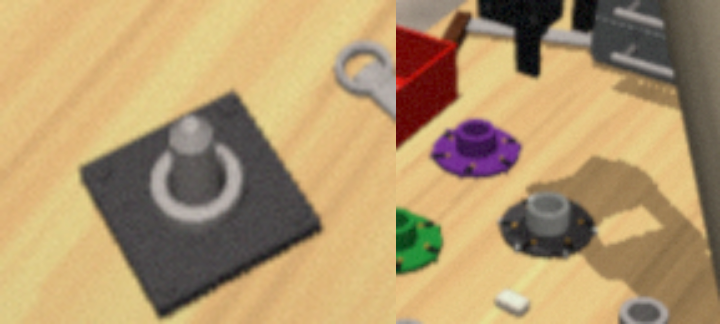

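The low ring lies flat around the post (crop 197,180). Now the cutter.

{"name": "jog_arm", "arguments": {"claw": [88, 88, 88, 88, 88, 88, 88, 88, 88, 88], "offset": [[0.05, 0.03, 0.6], [0, 0, 0.6], [0, 0, 0.6], [0, 0, 0.6], [0, 0, 0.4], [0, 0, 0.25], [0, 0, 0.2], [0, 0, 0.1], [0, 0, 0], [0, 0, 0]], "yaw": [0, 0, 0, 0, 0, 0, 0, 0, 0, 0]}}

```text
t: 15.45
ee_pos: [0.6019, -0.232, 0.1798]
orientation: [1.0, -0.0, 0.0, 0.0]
wrist_force: [0.1, 0.2, -0.8]
finger_gap: 0.0883
```

{"name": "jog_arm", "arguments": {"claw": [60, 50, 40, 40, 40, 40, 40], "offset": [[0, 0, 0.04], [0, 0, 0], [0, 0, 0], [0, 0, 0], [0, 0, 0], [0, 0, 0], [0, 0, 0]], "yaw": [0, 0, 0, 0, 0, 0, 0], "newtons": 45}}

```text
t: 16.32
ee_pos: [0.6018, -0.2319, 0.1768]
orientation: [1.0, -0.0, -0.0, -0.0]
wrist_force: [0.1, 1.7, 1.5]
finger_gap: 0.045
```

{"name": "jog_arm", "arguments": {"claw": [40, 40, 40, 40, 40, 40, 40, 40, 40], "offset": [[0, 0, -0.1], [0, 0, -0.3], [0, 0, -0.5], [0, 0, -0.6], [0, 0, -0.6], [0, 0, -0.6], [0, 0, -0.6], [-0.23, -0.75, 0], [-0.24, -0.78, 0]], "yaw": [0, 0, 0, 0, 0, 0, 0, 0, 0]}}

```text
t: 17.45
ee_pos: [0.5727, -0.1392, 0.3761]
orientation: [1.0, -0.001, 0.001, 0.0]
wrist_force: [0.3, 0.0, -2.8]
finger_gap: 0.0448
```

{"name": "jog_arm", "arguments": {"claw": [40, 40, 40, 40, 40, 40, 40, 40, 40, 40], "offset": [[-0.25, -0.8, 0], [-0.25, -0.8, 0], [-0.25, -0.8, 0], [-0.25, -0.8, 0], [-0.25, -0.8, 0], [-0.25, -0.8, 0], [-0.25, -0.8, 0], [-0.25, -0.8, 0], [-0.25, -0.8, 0], [-0.21, -0.5, 0]], "yaw": [0, 0, 0, 0, 0, 0, 0, 0, 0, 0]}}

```text
t: 18.7
ee_pos: [0.4248, 0.3236, 0.3759]
orientation: [1.0, 0.001, 0.001, -0.0]
wrist_force: [0.3, 0.2, -2.8]
finger_gap: 0.0448
```

{"name": "jog_arm", "arguments": {"claw": [40, 40, 40, 40], "offset": [[0, -0.3, 0], [0, 0, 0], [0, 0, 0], [0, 0, 0]], "yaw": [0, 0, 0, 0]}}

```text
t: 19.2
ee_pos: [0.4265, 0.339, 0.3748]
orientation: [1.0, -0.001, -0.0, 0.0]
wrist_force: [0.3, 0.4, -3.2]
finger_gap: 0.0447
```

{"name": "jog_arm", "arguments": {"claw": [40, 40, 40, 40, 40, 40, 40, 40], "offset": [[0, -0.01, 0.4], [0, 0, 0.6], [0, 0, 0.5], [0, 0, 0.3], [0, 0, 0.15], [0, 0, 0.05], [0, 0, 0], [0, 0, 0]], "yaw": [0, 0, 0, 0, 0, 0, 0, 0]}}

```text
t: 20.2
ee_pos: [0.4261, 0.3405, 0.2554]
orientation: [1.0, -0.0, 0.001, -0.0]
wrist_force: [-0.8, -0.3, -3.0]
finger_gap: 0.0449
```

{"name": "jog_arm", "arguments": {"claw": [40, 40, 40, 40, 40, 40], "offset": [[0, 0, 0.1], [0, 0, 0.1], [0, 0, 0.1], [0, 0, 0.1], [0, 0, 0], [0, 0, 0]], "yaw": [0, 0, 0, 0, 0, 0]}}

```text
t: 20.95
ee_pos: [0.4261, 0.3405, 0.2309]
orientation: [1.0, -0.0, 0.0, -0.0]
wrist_force: [0.2, 0.8, -2.7]
finger_gap: 0.0449
```

Passed the post tip cleanly. 30 mm remain.

{"name": "jog_arm", "arguments": {"claw": [40, 40, 40, 40, 40, 40, 40], "offset": [[0, 0, 0.12], [0, 0, 0.12], [0, 0, 0.1], [0, 0, 0.08], [0, 0, 0.03], [0, 0, 0], [0, 0, 0]], "yaw": [0, 0, 0, 0, 0, 0, 0]}}

```text
t: 21.82
ee_pos: [0.4261, 0.3405, 0.204]
orientation: [1.0, -0.0, 0.0, -0.0]
wrist_force: [0.4, 0.2, -2.1]
finger_gap: 0.0448
```

{"name": "jog_arm", "arguments": {"claw": [40, 40, 40, 40], "offset": [[0, 0, 0.02], [0, 0, 0.02], [0, 0, 0], [0, 0, 0]], "yaw": [0, 0, 0, 0]}}

```text
t: 22.32
ee_pos: [0.426, 0.3405, 0.2014]
orientation: [1.0, -0.0, 0.0, -0.0]
wrist_force: [-0.5, -0.8, -2.9]
finger_gap: 0.0445
```

{"name": "jog_arm", "arguments": {"claw": [40, 40, 40, 40, 40], "offset": [[0, 0, 0.01], [0, 0, 0.01], [0, 0, 0.01], [0, 0, 0], [0, 0, 0]], "yaw": [0, 0, 0, 0, 0]}}

```text
t: 22.95
ee_pos: [0.426, 0.3405, 0.2007]
orientation: [1.0, 0.0, 0.0, -0.0]
wrist_force: [-2.8, -3.0, 9.5]
finger_gap: 0.0449
```

Cutter seated at exactly the expected height. Release it and go to the tall ring.

{"name": "jog_arm", "arguments": {"claw": [50, 60, 75, 88, 88, 88, 88, 88, 88], "offset": [[0, 0, 0], [0, 0, 0], [0, 0, 0], [0, 0, 0], [0, 0, -0.2], [0, 0, -0.5], [0, 0, -0.7], [0, 0, -0.8], [0, 0, -0.8]], "yaw": [0, 0, 0, 0, 0, 0, 0, 0, 0]}}

```text
t: 24.08
ee_pos: [0.4256, 0.3403, 0.382]
orientation: [1.0, -0.0, 0.0, -0.0]
wrist_force: [-1.0, -0.2, -0.1]
finger_gap: 0.0879
```

{"name": "jog_arm", "arguments": {"claw": [88, 88, 88, 88, 88, 88, 88, 88, 88, 88], "offset": [[0.02, 0.7, 0], [0.02, 0.85, 0], [0.02, 0.85, 0], [0.02, 0.85, 0], [0.02, 0.85, 0], [0.02, 0.85, 0], [0.01, 0.85, 0], [0, 0.85, 0], [0, 0.7, 0], [0, 0.29, 0]], "yaw": [0, 0, 0, 0, 0, 0, 0, 0, 0, 0]}}

```text
t: 25.32
ee_pos: [0.4335, -0.1195, 0.3802]
orientation: [1.0, -0.001, 0.0, 0.0]
wrist_force: [-0.2, 0.4, 0.3]
finger_gap: 0.0878
```

{"name": "jog_arm", "arguments": {"claw": [88, 88, 88], "offset": [[0, 0, 0], [0, 0, 0], [0, 0, 0]], "yaw": [0, 0, 0]}}

```text
t: 25.7
ee_pos: [0.4338, -0.1168, 0.3797]
orientation: [1.0, 0.001, 0.0, -0.0]
wrist_force: [0.6, -0.5, -0.5]
finger_gap: 0.088
```

Run:
```python
from h import *
s=ctrl.read_state();print(s["ee_pos"],s["finger_gap"])
f=ctrl.grab_frame("side"); g=ctrl.grab_frame("top")
c=cv2.resize(f["frame"][290:390,220:330,::-1],(374,340),interpolation=cv2.INTER_CUBIC); 
d=cv2.resize(g["frame"][220:320,105:215,::-1],(374,340),interpolation=cv2.INTER_CUBIC)
cv2.imwrite("pics/s4.png",np.clip(np.hstack([c,d])*1.4,0,255).astype(np.uint8))
for q,o in((f,(220,290)),(g,(105,220))): print((proj(q,(.426,.34,.058))-o)*3.4,(proj(q,(.426,.34,.072))-o)*3.4)
```

```text
[ 0.43382265 -0.1168109   0.37968824] 0.08798005882220912
[178.01279461 198.92436441] [176.12605853 183.15550321]
[183.99683945 162.60927282] [176.74149297 162.53783032]
```

View pics/s4.png

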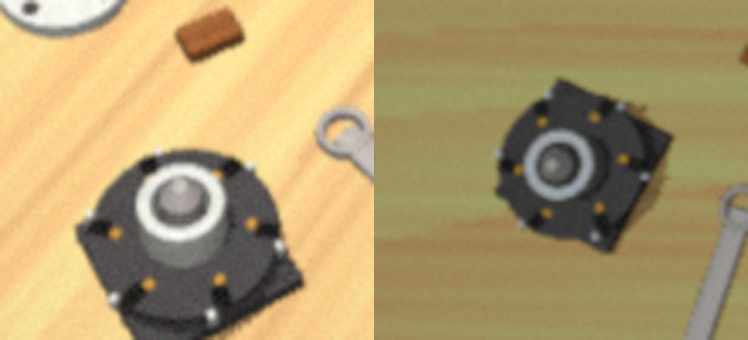

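The cutter sits flat and concentric: hub at (185,164), against (184,163) predicted. Now grip the tall ring.

{"name": "jog_arm", "arguments": {"claw": [88, 88, 88, 88, 88, 88, 88, 88, 88], "offset": [[0, 0.02, 0.6], [0, 0, 0.6], [0, 0, 0.6], [0, 0, 0.6], [0, 0, 0.4], [0, 0, 0.25], [0, 0, 0.15], [0, 0, 0], [0, 0, 0]], "yaw": [0, 0, 0, 0, 0, 0, 0, 0, 0]}}

```text
t: 26.92
ee_pos: [0.434, -0.1191, 0.1881]
orientation: [1.0, 0.0, 0.0, 0.0]
wrist_force: [0.0, 0.5, 0.1]
finger_gap: 0.0879
```

{"name": "jog_arm", "arguments": {"claw": [60, 50, 40, 40, 40, 40, 40], "offset": [[0, 0, 0], [0, 0, 0], [0, 0, 0], [0, 0, 0], [0, 0, 0], [0, 0, 0], [0, 0, 0]], "yaw": [0, 0, 0, 0, 0, 0, 0]}}

```text
t: 27.8
ee_pos: [0.4338, -0.1191, 0.1876]
orientation: [1.0, -0.0, -0.0, -0.0]
wrist_force: [-0.6, 0.9, 1.6]
finger_gap: 0.0444
```

{"name": "jog_arm", "arguments": {"claw": [40, 40, 40, 40, 40, 40, 40], "offset": [[0, 0, -0.1], [0, 0, -0.3], [0, 0, -0.5], [0, 0, -0.6], [0, 0, -0.6], [0, 0, -0.6], [0, 0, -0.5]], "yaw": [0, 0, 0, 0, 0, 0, 0]}}

```text
t: 28.68
ee_pos: [0.4334, -0.1189, 0.381]
orientation: [1.0, -0.0, 0.0, 0.0]
wrist_force: [-0.5, 0.4, -3.7]
finger_gap: 0.0447
```

{"name": "jog_arm", "arguments": {"claw": [40, 40, 40, 40, 40, 40, 40, 40, 40, 40], "offset": [[-0.02, -0.7, 0], [-0.02, -0.85, 0], [-0.02, -0.85, 0], [-0.02, -0.85, 0], [-0.02, -0.85, 0], [-0.02, -0.85, 0], [-0.01, -0.85, 0], [0, -0.85, 0], [0, -0.7, 0], [0, -0.31, 0]], "yaw": [0, 0, 0, 0, 0, 0, 0, 0, 0, 0]}}

```text
t: 29.92
ee_pos: [0.4255, 0.3421, 0.3791]
orientation: [1.0, 0.001, -0.001, 0.0]
wrist_force: [-0.1, -0.1, -3.7]
finger_gap: 0.0444
```

{"name": "jog_arm", "arguments": {"claw": [40, 40, 40, 40], "offset": [[0, 0, 0], [0, 0, 0], [0, 0, 0], [0, 0, 0]], "yaw": [0, 0, 0, 0]}}

```text
t: 30.42
ee_pos: [0.4262, 0.3398, 0.3797]
orientation: [1.0, -0.001, 0.0, 0.0]
wrist_force: [0.1, -0.1, -3.4]
finger_gap: 0.0444
```

Run:
```python
from h import *
s=ctrl.read_state();p=s["ee_pos"];print(p,s["finger_gap"])
f=ctrl.grab_frame("side")
o=(210,250)
c=cv2.resize(f["frame"][250:400,210:350,::-1],(560,600),interpolation=cv2.INTER_CUBIC)
cv2.imwrite("pics/s5.png",np.clip(c*1.4,0,255).astype(np.uint8))
for z in(p[2]-.1876,p[2]-.1426): print((proj(f,(p[0],p[1],z))-o)*4)
```

```text
[0.4261988  0.3397909  0.37970398] 0.04438431593005537
[225.9441074  197.86354112]
[216.86653183 121.99928342]
```

View pics/s5.png

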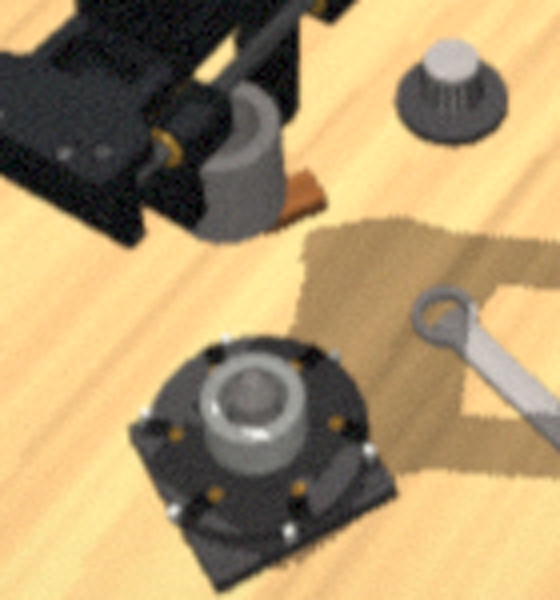

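The tall ring hangs upright: its lower right edge is at column 283, as predicted. Now lower it.

{"name": "jog_arm", "arguments": {"claw": [40, 40, 40, 40, 40, 40, 40, 40], "offset": [[0, 0, 0.4], [0, 0, 0.6], [0, 0, 0.5], [0, 0, 0.25], [0, 0, 0.1], [0, 0, 0.05], [0, 0, 0], [0, 0, 0]], "yaw": [0, 0, 0, 0, 0, 0, 0, 0]}}

```text
t: 31.48
ee_pos: [0.4261, 0.3405, 0.2662]
orientation: [1.0, -0.0, 0.001, -0.0]
wrist_force: [0.0, 0.3, -3.5]
finger_gap: 0.0442
```

{"name": "jog_arm", "arguments": {"claw": [40, 40, 40, 40, 40, 40, 40], "offset": [[0, 0, 0.06], [0, 0, 0.06], [0, 0, 0.06], [0, 0, 0.05], [0, 0, 0.05], [0, 0, 0], [0, 0, 0]], "yaw": [0, 0, 0, 0, 0, 0, 0]}}

```text
t: 32.35
ee_pos: [0.426, 0.3405, 0.2488]
orientation: [1.0, 0.0, 0.0, -0.0]
wrist_force: [0.5, -0.4, -3.2]
finger_gap: 0.0445
```

{"name": "jog_arm", "arguments": {"claw": [40, 40, 40, 40, 40], "offset": [[0, 0, 0.02], [0, 0, 0.02], [0, 0, 0.015], [0, 0, 0], [0, 0, 0]], "yaw": [0, 0, 0, 0, 0]}}

```text
t: 32.98
ee_pos: [0.426, 0.3405, 0.2456]
orientation: [1.0, -0.0, 0.0, -0.0]
wrist_force: [-0.8, 0.2, -1.3]
finger_gap: 0.0448
```

{"name": "jog_arm", "arguments": {"claw": [40, 40, 40], "offset": [[0, 0, 0.01], [0, 0, 0], [0, 0, 0]], "yaw": [0, 0, 0]}}

```text
t: 33.35
ee_pos: [0.426, 0.3405, 0.2455]
orientation: [1.0, 0.0, 0.0, -0.0]
wrist_force: [-2.0, -1.0, 5.2]
finger_gap: 0.044
```

Seated. Release and go to the cap at (0.469, 0.1126).

{"name": "jog_arm", "arguments": {"claw": [50, 60, 75, 88, 88, 88, 88, 88, 88], "offset": [[0, 0, 0], [0, 0, 0], [0, 0, 0], [0, 0, 0], [0, 0, -0.2], [0, 0, -0.5], [0, 0, -0.7], [0, 0, -0.7], [0, 0, -0.6]], "yaw": [0, 0, 0, 0, 0, 0, 0, 0, 0]}}

```text
t: 34.48
ee_pos: [0.4256, 0.3403, 0.4095]
orientation: [1.0, 0.0, 0.001, -0.0]
wrist_force: [0.8, -0.8, 0.2]
finger_gap: 0.088
```

{"name": "jog_arm", "arguments": {"claw": [88, 88, 88, 88, 88, 88, 88, 88, 88], "offset": [[0.12, 0.6, 0], [0.15, 0.8, 0], [0.15, 0.8, 0], [0.15, 0.8, 0], [0.1, 0.6, 0], [0.05, 0.2, 0], [0, 0, 0], [0, 0, 0], [0, 0, 0]], "yaw": [0, 0, 0, 0, 0, 0, 0, 0, 0]}}

```text
t: 35.6
ee_pos: [0.469, 0.1134, 0.4069]
orientation: [1.0, 0.001, -0.0, -0.0]
wrist_force: [-0.3, -0.3, -0.0]
finger_gap: 0.0881
```

Run:
```python
from h import *
s=ctrl.read_state();p=s["ee_pos"];print(p)
f=ctrl.grab_frame("side"); g=ctrl.grab_frame("top")
T=[]
for q in(f,g):
    u=proj(q,(.426,.34,.103)); print((u-np.round(u))*5+190)
    T.append(cv2.resize(cv2.getRectSubPix(q["frame"][:,:,::-1].copy(),(76,76),tuple(map(float,np.round(u)))),(380,380),interpolation=cv2.INTER_CUBIC))
cv2.imwrite("pics/s6.png",np.clip(np.hstack(T)*1.4,0,255).astype(np.uint8))
```

```text
[0.46899681 0.1133939  0.40688615]
[187.6496059  191.19688209]
[190.14468616 188.78232104]
```

View pics/s6.png

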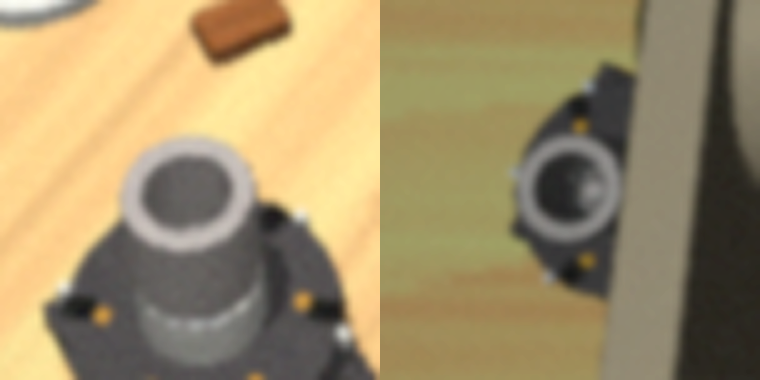

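The tall ring is flat on the hub, with its centre within 1 mm of (0.426, 0.340) in both views. Now grip the cap.

{"name": "jog_arm", "arguments": {"claw": [88, 88, 88, 88, 88, 88, 88, 88, 88, 88], "offset": [[0, 0.01, 0.6], [0, 0, 0.6], [0, 0, 0.6], [0, 0, 0.6], [0, 0, 0.6], [0, 0, 0.4], [0, 0, 0.25], [0, 0, 0.1], [0, 0, 0], [0, 0, 0]], "yaw": [0, 0, 0, 0, 0, 0, 0, 0, 0, 0]}}

```text
t: 36.95
ee_pos: [0.4694, 0.112, 0.1824]
orientation: [1.0, 0.0, 0.001, 0.0]
wrist_force: [-0.0, 0.3, 0.5]
finger_gap: 0.088
```

{"name": "jog_arm", "arguments": {"claw": [60, 45, 35, 25, 25, 25, 25, 25, 25], "offset": [[0, 0, 0.04], [0, 0, 0], [0, 0, 0], [0, 0, 0], [0, 0, 0], [0, 0, 0], [0, 0, 0], [0, 0, 0], [0, 0, 0]], "yaw": [0, 0, 0, 0, 0, 0, 0, 0, 0], "newtons": 35}}

```text
t: 38.08
ee_pos: [0.4692, 0.1119, 0.1795]
orientation: [1.0, -0.0, 0.0, -0.0]
wrist_force: [-0.1, 0.7, -0.1]
finger_gap: 0.0294
```

{"name": "jog_arm", "arguments": {"claw": [25, 25, 25, 25, 25, 25, 25, 25], "offset": [[0, 0, -0.1], [0, 0, -0.3], [0, 0, -0.5], [0, 0, -0.6], [0, 0, -0.7], [0, 0, -0.7], [0, 0, -0.6], [0, 0, -0.4]], "yaw": [0, 0, 0, 0, 0, 0, 0, 0]}}

```text
t: 39.08
ee_pos: [0.4687, 0.1119, 0.4153]
orientation: [1.0, 0.0, 0.001, 0.0]
wrist_force: [0.3, 0.3, -2.8]
finger_gap: 0.0292
```

{"name": "jog_arm", "arguments": {"claw": [25, 25, 25, 25, 25, 25, 25, 25, 25, 25], "offset": [[-0.12, -0.6, 0], [-0.15, -0.8, 0], [-0.15, -0.8, 0], [-0.15, -0.8, 0], [-0.1, -0.6, 0], [-0.05, -0.2, 0], [0, 0, 0], [0, 0, 0], [0, 0, 0], [0, 0, 0]], "yaw": [0, 0, 0, 0, 0, 0, 0, 0, 0, 0]}}

```text
t: 40.33
ee_pos: [0.4263, 0.3393, 0.4135]
orientation: [1.0, -0.0, 0.0, 0.0]
wrist_force: [-0.2, -0.5, -1.6]
finger_gap: 0.0291
```

Run:
```python
from h import *
s=ctrl.read_state();p=s["ee_pos"];print(p,s["finger_gap"])
f=ctrl.grab_frame("side")
u=np.round(proj(f,(.426,.34,.19)))
for z in(p[2]-.1795,p[2]-.1715): print((proj(f,(p[0],p[1],z))-u)*5+(300,300))
c=cv2.resize(cv2.getRectSubPix(f["frame"][:,:,::-1].copy(),(120,120),tuple(map(float,u))),(600,600),interpolation=cv2.INTER_CUBIC)
cv2.imwrite("pics/s7.png",np.clip(c*1.5,0,255).astype(np.uint8))
```

```text
[0.42625038 0.33929032 0.41354643] 0.029053929927566394
[287.76268514 208.01989629]
[285.67005272 190.47156646]
```

View pics/s7.png

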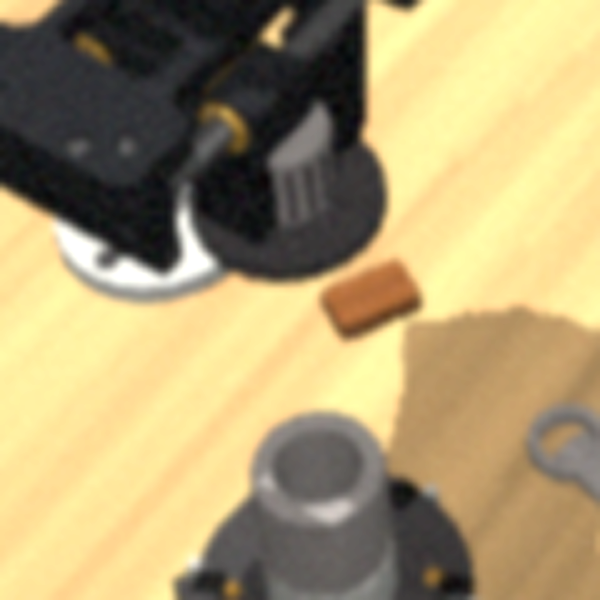

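The cap hangs level, with its disc at about (291,200), close to the predicted (287,199). Now lower it.

{"name": "jog_arm", "arguments": {"claw": [25, 25, 25, 25, 25, 25, 25, 25], "offset": [[0, 0, 0.4], [0, 0, 0.6], [0, 0, 0.5], [0, 0, 0.25], [0, 0, 0.1], [0, 0, 0.07], [0, 0, 0], [0, 0, 0]], "yaw": [0, 0, 0, 0, 0, 0, 0, 0]}}

```text
t: 41.38
ee_pos: [0.4261, 0.3399, 0.2989]
orientation: [1.0, -0.0, 0.001, -0.0]
wrist_force: [-0.4, 0.5, -1.8]
finger_gap: 0.0292
```

{"name": "jog_arm", "arguments": {"claw": [25, 25, 25, 25, 25, 25, 25], "offset": [[0, 0, 0.06], [0, 0, 0.06], [0, 0, 0.04], [0, 0, 0.03], [0, 0, 0.02], [0, 0, 0], [0, 0, 0]], "yaw": [0, 0, 0, 0, 0, 0, 0]}}

```text
t: 42.25
ee_pos: [0.426, 0.3399, 0.2857]
orientation: [1.0, 0.0, 0.0, -0.0]
wrist_force: [0.5, -0.0, -2.3]
finger_gap: 0.0292
```

{"name": "jog_arm", "arguments": {"claw": [25, 25, 25, 25, 25], "offset": [[0, 0, 0.02], [0, 0, 0.02], [0, 0, 0.01], [0, 0, 0], [0, 0, 0]], "yaw": [0, 0, 0, 0, 0]}}

```text
t: 42.88
ee_pos: [0.426, 0.3399, 0.2827]
orientation: [1.0, -0.0, 0.0, -0.0]
wrist_force: [0.4, 0.9, -2.8]
finger_gap: 0.029
```

{"name": "jog_arm", "arguments": {"claw": [25, 25, 25], "offset": [[0, 0, 0.01], [0, 0, 0], [0, 0, 0]], "yaw": [0, 0, 0]}}

```text
t: 43.25
ee_pos: [0.426, 0.3399, 0.2824]
orientation: [1.0, 0.0, 0.0, -0.0]
wrist_force: [-0.3, -0.6, 4.5]
finger_gap: 0.0294
```

Cap seated. Release and go to the middle ring at (0.6137, 0.0106).

{"name": "jog_arm", "arguments": {"claw": [40, 50, 60, 75, 88, 88, 88, 88, 88], "offset": [[0, 0, 0], [0, 0, 0], [0, 0, 0], [0, 0, 0], [0, 0, -0.2], [0, 0, -0.5], [0, 0, -0.6], [0, 0, -0.6], [0, 0, -0.3]], "yaw": [0, 0, 0, 0, 0, 0, 0, 0, 0]}}

```text
t: 44.38
ee_pos: [0.4257, 0.3398, 0.417]
orientation: [1.0, 0.0, 0.002, -0.001]
wrist_force: [0.2, -0.4, -0.5]
finger_gap: 0.0882
```

{"name": "jog_arm", "arguments": {"claw": [88, 88, 88, 88, 88, 88, 88, 88, 88, 88], "offset": [[0.35, 0.6, 0], [0.45, 0.8, 0], [0.45, 0.8, 0], [0.45, 0.8, 0], [0.45, 0.8, 0], [0.45, 0.8, 0], [0.45, 0.7, 0], [0.08, 0.19, 0], [0, 0, 0], [0, 0, 0]], "yaw": [0, 0, 0, 0, 0, 0, 0, 0, 0, 0]}}

```text
t: 45.62
ee_pos: [0.6132, 0.0118, 0.4146]
orientation: [1.0, 0.001, 0.0, -0.0]
wrist_force: [-0.2, 1.0, 0.0]
finger_gap: 0.0882
```

Run:
```python
from h import *
s=ctrl.read_state();p=s["ee_pos"];print(p)
f=ctrl.grab_frame("side"); g=ctrl.grab_frame("top")
T=[]
for q in(f,g):
    u=proj(q,(.426,.34,.139)); print((u-np.round(u))*5+190)
    T.append(cv2.resize(cv2.getRectSubPix(q["frame"][:,:,::-1].copy(),(76,76),tuple(map(float,np.round(u)))),(380,380),interpolation=cv2.INTER_CUBIC))
cv2.imwrite("pics/s8.png",np.clip(np.hstack(T)*1.4,0,255).astype(np.uint8))
```

```text
[0.61318037 0.01177878 0.41458334]
[189.86775748 191.15816835]
[189.22367839 188.47784566]
```

View pics/s8.png

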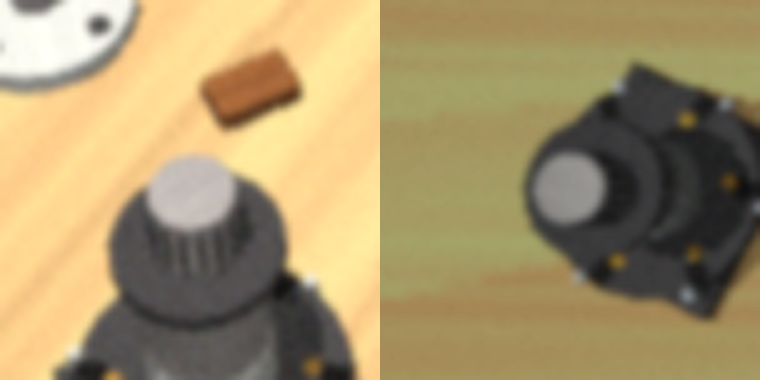

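Knob top at (191,193) and (188,188), within 1 mm of prediction, so the cap is centred. Now the middle ring.

{"name": "jog_arm", "arguments": {"claw": [88, 88, 88, 88, 88, 88, 88, 88, 88, 88], "offset": [[0, 0.02, 0.6], [0, 0, 0.6], [0, 0, 0.6], [0, 0, 0.6], [0, 0, 0.6], [0, 0, 0.5], [0, 0, 0.3], [0, 0, 0.15], [0, 0, 0], [0, 0, 0]], "yaw": [0, 0, 0, 0, 0, 0, 0, 0, 0, 0]}}

```text
t: 46.98
ee_pos: [0.614, 0.0094, 0.178]
orientation: [1.0, 0.0, 0.001, 0.0]
wrist_force: [0.4, 0.5, -1.0]
finger_gap: 0.0878
```

{"name": "jog_arm", "arguments": {"claw": [60, 50, 40, 40, 40, 40, 40], "offset": [[0, 0, 0], [0, 0, 0], [0, 0, 0], [0, 0, 0], [0, 0, 0], [0, 0, 0], [0, 0, 0]], "yaw": [0, 0, 0, 0, 0, 0, 0]}}

```text
t: 47.85
ee_pos: [0.6138, 0.0093, 0.1771]
orientation: [1.0, 0.0, 0.0, -0.0]
wrist_force: [-0.0, 0.5, 1.0]
finger_gap: 0.0446
```

{"name": "jog_arm", "arguments": {"claw": [40, 40, 40, 40, 40, 40], "offset": [[0, 0, -0.1], [0, 0, -0.3], [0, 0, -0.5], [0, 0, -0.6], [0, 0, -0.6], [0, 0, -0.4]], "yaw": [0, 0, 0, 0, 0, 0]}}

```text
t: 48.6
ee_pos: [0.6136, 0.0093, 0.329]
orientation: [1.0, 0.0, 0.001, 0.0]
wrist_force: [0.0, -0.1, -1.9]
finger_gap: 0.0449
```

{"name": "jog_arm", "arguments": {"claw": [40, 40, 40, 40, 40, 40, 40, 40, 40, 40], "offset": [[-0.03, -0.6, 0], [-0.04, -0.8, 0], [-0.04, -0.8, 0], [-0.04, -0.8, 0], [-0.04, -0.5, 0], [0, -0.13, 0], [0, 0, 0], [0, 0, 0], [0, 0, 0], [0, 0, 0]], "yaw": [0, 0, 0, 0, 0, 0, 0, 0, 0, 0]}}

```text
t: 49.85
ee_pos: [0.6025, 0.2265, 0.3271]
orientation: [1.0, -0.0, 0.0, 0.0]
wrist_force: [-0.6, 0.0, -2.1]
finger_gap: 0.0449
```

Run:
```python
from h import *
s=ctrl.read_state();p=s["ee_pos"];print(p,s["finger_gap"])
f=ctrl.grab_frame("side")
u=np.round(proj(f,(.602,.227,.1)))
for z in(p[2]-.1771,p[2]-.1491): print((proj(f,(p[0],p[1],z))-u)*5+(300,300))
print("tip",(proj(f,(.602,.227,.046))-u)*5+300,(proj(f,(.602,.227,.012))-u)*5+300)
c=cv2.resize(cv2.getRectSubPix(f["frame"][:,:,::-1].copy(),(120,120),tuple(map(float,u))),(600,600),interpolation=cv2.INTER_CUBIC)
cv2.imwrite("pics/s9.png",np.clip(c*1.4,0,255).astype(np.uint8))
```

```text
[0.60254607 0.22648613 0.32711722] 0.04489947097396544
[286.04247335 205.53043079]
[276.79514747 151.48985035]
tip [317.71022166 390.6338441 ] [327.09731624 445.49037052]
```

View pics/s9.png

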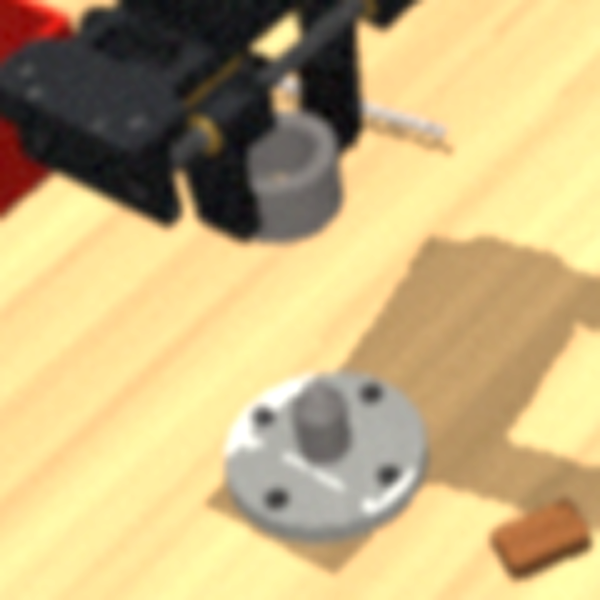

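The held ring is upright at (285,180), and the post is where predicted (tip ~319,385). Now lower it.

{"name": "jog_arm", "arguments": {"claw": [40, 40, 40, 40, 40, 40, 40, 40], "offset": [[0, -0.01, 0.4], [0, 0, 0.5], [0, 0, 0.4], [0, 0, 0.2], [0, 0, 0.1], [0, 0, 0.05], [0, 0, 0], [0, 0, 0]], "yaw": [0, 0, 0, 0, 0, 0, 0, 0]}}

```text
t: 50.9
ee_pos: [0.6025, 0.2277, 0.2286]
orientation: [1.0, -0.0, 0.0, -0.0]
wrist_force: [0.5, 0.7, -1.9]
finger_gap: 0.0448
```

{"name": "jog_arm", "arguments": {"claw": [40, 40, 40, 40, 40, 40, 40], "offset": [[0, 0, 0.08], [0, 0, 0.08], [0, 0, 0.08], [0, 0, 0.08], [0, 0, 0], [0, 0, 0], [0, 0, 0]], "yaw": [0, 0, 0, 0, 0, 0, 0]}}

```text
t: 51.78
ee_pos: [0.6025, 0.2277, 0.2091]
orientation: [1.0, 0.0, 0.0, -0.0]
wrist_force: [0.2, -0.3, -1.7]
finger_gap: 0.045
```

{"name": "jog_arm", "arguments": {"claw": [40, 40, 40, 40, 40, 40, 40], "offset": [[0, 0, 0.1], [0, 0, 0.1], [0, 0, 0.05], [0, 0, 0.03], [0, 0, 0.02], [0, 0, 0], [0, 0, 0]], "yaw": [0, 0, 0, 0, 0, 0, 0]}}

```text
t: 52.65
ee_pos: [0.6024, 0.2277, 0.191]
orientation: [1.0, 0.0, 0.0, -0.0]
wrist_force: [-0.5, 1.0, -2.3]
finger_gap: 0.0448
```

{"name": "jog_arm", "arguments": {"claw": [40, 40, 40, 40], "offset": [[0, 0, 0.02], [0, 0, 0.02], [0, 0, 0], [0, 0, 0]], "yaw": [0, 0, 0, 0]}}

```text
t: 53.15
ee_pos: [0.6024, 0.2277, 0.189]
orientation: [1.0, 0.0, 0.0, -0.0]
wrist_force: [-1.6, -0.7, 5.7]
finger_gap: 0.0448
```

Seated at the expected height. Release, retreat up and away, then do the final check.

{"name": "jog_arm", "arguments": {"claw": [50, 60, 75, 88, 88, 88, 88, 88, 88], "offset": [[0, 0, 0], [0, 0, 0], [0, 0, 0], [0, 0, 0], [0, 0, -0.2], [0, 0, -0.5], [0, 0, -0.8], [0, 0, -0.8], [0, 0, -0.8]], "yaw": [0, 0, 0, 0, 0, 0, 0, 0, 0]}}

```text
t: 54.28
ee_pos: [0.602, 0.2276, 0.3771]
orientation: [1.0, -0.0, 0.001, -0.0]
wrist_force: [0.4, -0.6, 0.6]
finger_gap: 0.0877
```

{"name": "jog_arm", "arguments": {"claw": [88, 88, 88, 88, 88, 88, 88, 88, 88], "offset": [[-0.1, 0.7, 0], [-0.1, 0.8, 0], [-0.1, 0.8, 0], [-0.1, 0.8, 0], [-0.1, 0.8, 0], [-0.1, 0.8, 0], [-0.1, 0.6, 0], [0, 0, 0], [0, 0, 0]], "yaw": [0, 0, 0, 0, 0, 0, 0, 0, 0]}}

```text
t: 55.4
ee_pos: [0.5604, -0.0897, 0.375]
orientation: [1.0, 0.0, 0.0, -0.0]
wrist_force: [0.8, -0.2, 0.3]
finger_gap: 0.0881
```

Run:
```python
from h import *
f=ctrl.grab_frame("side"); g=ctrl.grab_frame("top")
print(proj(f,(.602,.227,.04)),proj(g,(.602,.227,.04)))
c=cv2.resize(f["frame"][240:400,170:340,::-1],(425,400),interpolation=cv2.INTER_CUBIC)
d=cv2.resize(g["frame"][160:310,110:250,::-1],(373,400),interpolation=cv2.INTER_CUBIC)
cv2.imwrite("pics/s10.png",np.clip(np.hstack([c,d])*1.3,0,255).astype(np.uint8))
```

```text
[236.87928609 272.09755023] [215.71256935 193.10183993]
```

View pics/s10.png

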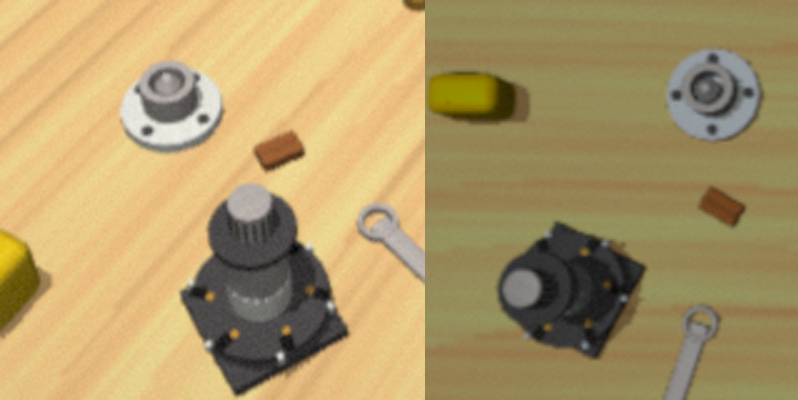

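The middle ring sits flat on the round stand's post (side crop 168,85). The stack (side crop 250,205 to 255,330) is upright and complete, and the arm is clear of it. Handing in.

```bash
python3 -c "
from cell import ctrl
print(ctrl.hand_in())"
```

```text
the job is handed in; nothing more can be done
None
```

The tool set is built on the square stand's post: low ring, cutter hub up, tall ring, then the cap with its knob up. The middle ring is on the round stand's post. I handed the job in at about 55 s, well inside the 131 s limit.

- **Seating:** Each part was lowered in small steps until it touched, with 4.5–12 N read at the wrist. Each stopped within about 0.2 mm of the height worked out from the given sizes before I let go.
- **Last pictures:** The side and top views show the stack upright with the cap centred to within about 1 mm. The middle ring lies flat on its plate. The gripper was clear of everything.
- **Disagreements:** No check failed. The largest mismatch came early on, when my two-view height for the tall ring read 41 mm instead of 45 mm. The top and side views placed it about 4 mm apart, so I used a point close to the top-view reading, and the grip and placing were good.

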